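# Slacken the left-hand nut of the foot grinder

## Robot

A 7-joint arm with a two-finger parallel gripper is mounted at the origin on a cart in front of the work surface, level with it; the furniture and walls round the work are solid. World frame = base frame: x ahead of the robot, y to its left, z up, the work surface at z = 0. Lengths are in m, angles in rad, forces in N, time in s.
With the tool pointing down it reaches from about 0.4 to 0.9 m from the base axis. Payload 5.5 kg.
Tool frame: the origin (TCP) lies midway between the tips of the shut fingers; the grasp point (between the pads) lies 19 mm behind it (manip.grip_depth is the distance from the TCP to the grasp point, in m); z points along the fingers, y is the line along which they close (so a half turn about z gives the same grasp; the last joint's range is limited). The gripper opens to 92 mm and grips with 3 to 60 N. Pads are 19 mm wide; open, the fingers measure 130 mm over their backs; the gripper's body (75 mm by 190 mm) begins 47 mm behind the grasp point.
Start: joints at [1.565, 0.501, -0.427, 1.55, 0.221, 1.138, -0.21], TCP at [0.173, -0.627, 0.227] pointing down, gripper open.
Joint ranges: [-2.88, 2.88], [-0.31, 2.03], [-1.54, 1.56], [0.2, 2.42], [-1.41, 4.55], [0.19, 2.02], [-2.57, 2.57]. Speed limits (rad/s): [2.57, 2.57, 3.14, 3.14, 3.14, 3.14, 3.14].

## Interface

Orientations are given as a unit quaternion [x, y, z, w].
In Python, from bench import manip, effector, viewer gives the robot as it stands. Calls block until the motion is done:
- manip.move_pose(position, orientation): joint-space move of the TCP to a pose.
- manip.servo_line(position, ori=None, vel=0.15): straight line of the TCP; ori=None keeps the orientation; vel is the mean speed in m/s.
- manip.movej(angles): joint-space move.
- effector.open_jaws() and effector.close(f_grip=None): open the fingers fully, or close them until they stop; f_grip is the grip in N (None keeps the last).
- manip.sleep(seconds).
- manip.solve_ik(position, orientation): joint angles nearest the present ones, or None.
- viewer.get_image(name): name is "scene" or "top" or "wrist"; returns the picture (400x640x3 uint8, red, green, blue); there is no depth.
- viewer.get_calibration(name): a dict with "vfov" (degrees; the focal length in pixels is half the picture's height over the tangent of half this angle, whatever the lens; pixels are square), "cx", "cy" (the principal point, pixels), "dist_coeffs" ([k1, k2, p1, p2, k3] as OpenCV has them; the pictures are not rectified), "eye" and "attitude" of the camera in the world. Camera axes: x right, y down, z forward; pixel columns grow to the right and rows downward; lengths in m; the calibration is good to about 2 mm. A picture is of the moment at which its call begins: read the wrist's pose just before it. get_calibration takes no time and is no camera call; for the wrist camera it gives the pose at the moment of the call.
A pose or a line that the arm cannot do raises manip.PlanningError and nothing moves.
- manip.hand_in(): hands the job in; it is judged then, once.
Readings, each from a call of its own:
- manip.current_clock(): time.
- manip.current_q(): joint angles.
- manip.current_joint_velocities(): joint speeds.
- manip.current_tau(): joint torques, N m.
- manip.current_tool_pos(): TCP position.
- manip.current_tcp_rot(): TCP orientation.
- manip.current_force(): force on the tool from outside, world axes, zero at the start.
- manip.current_wrist_torque(): the same for the moment, N m.
- manip.current_finger_gap(): finger opening in m.
- manip.current_gripper_force(): force on a finger pad.
Only numpy, scipy, OpenCV 4.12 (cv2) and the standard library are available. Lean on these libraries where they do the work, as an engineer would, in place of code of your own. Each camera call takes 0.05 s, during which the arm holds its last target. There are 200 camera calls.

## Task

Two small pot-foot grinders stand on the table; the one whose clamp knob has curved arrows engraved on its collar has a left-hand thread and needs a new disc. Unscrew that knob by turning it clockwise, seen from above, until the white line on its grip points at the red release line on the grinder's rim, then let go. Do not turn it the other way, which overtightens it, and leave the plain knob of the other grinder alone.

Things in the scene. Friction and masses are not known exactly. Their poses are not given: they have to be found in the camera images.
- arrow_grip (a point): grip point of the knob with two engraved curved arrows: black bar 62 mm long, 16 wide, 32 high, on an aluminium collar 84 mm across, 8 thick. On the upright knob axis, 22 mm above the collar, 10 below the bar's top, about 80 above the table. Turns with the knob: x level, along the bar to its end with the white line; y across the 16 mm width (squeeze along y); z up.
- arrow_knob (a joint): angle of that knob, rad, growing clockwise seen from above (unscrewing). Starts at 0 to 0.35; at 1.35 the white line points at the 6 mm wide red release line on the rim of the fixed grey grinder (140 mm across, 40 high, green disc). Left-hand thread: rises 8 mm per clockwise turn (under 2 mm here). Friction about 0.15 N m; stays where it is left; stops at -0.6 and 2.2.
- plain_grip (a point): the same point on the knob of the other grinder, to be left alone: same grinder, bar grip and white line, but a bare collar without arrows (ordinary right-hand thread). The grinders stand side by side, either one on the left, their axes at least 150 mm apart.
- plain_knob (a joint): angle of the plain knob, rad, growing clockwise seen from above; starts at 0 to 0.35 and is to stay as it is.

How it is judged:
At the end, for the whole second after the job is handed in: The white line of the knob with engraved arrows points at the red release line within 0.22 rad (about 12 degrees), joint value 1.13 to 1.57, at rest; the plain knob still reads between -0.2 and 0.55 (value of joint arrow_knob between 1.13 and 1.57 rad and velocity of joint arrow_knob between -0.05 and 0.05 rad/s and value of joint plain_knob between -0.2 and 0.55 rad); the robot touches nothing.
It fails at once if the knob with engraved arrows is turned anticlockwise (overtightened) past -0.2 rad (value of joint arrow_knob below -0.2 rad).
It fails at once if the plain knob is turned: below -0.2 or above 0.55 rad (value of joint plain_knob below -0.2 rad or value of joint plain_knob above 0.55 rad).
It also fails if it takes over 32 s, if anything falls off the work surface, if the arm or the gripper's body presses on something with over 40 N, if the wrist force passes 120 N, or if a joint passes its speed limit or range.

## Working session

There is one attempt and no reset: what is moved stays moved. The work goes in short steps, each a Python script; the robot and the scene stay as the last script left them, time stands still between calls to the robot, and variables do not carry over. Pictures are saved under pics/ and viewed, at most 10 in all, crops included, and the job is handed in when it is done.

```bash
mkdir -p pics
python3 - <<'E'
from bench import manip,viewer
import cv2
for n in("scene","top"):
    im=viewer.get_image(n); cv2.imwrite(f"pics/{n}0.png",im[:,:,::-1]); print(n,viewer.get_calibration(n))
print(manip.current_clock(),manip.current_tcp_rot())
E
```

```text
scene {'vfov': 55.31278072311275, 'cx': 318.87244794977516, 'cy': 196.85286588636066, 'dist_coeffs': array([-0.02215893,  0.        ,  0.        ,  0.        ,  0.        ]), 'eye': array([ 0.24994117, -0.52302544,  0.67328184]), 'attitude': array([ 0.89269624, -0.20424683,  0.08073689, -0.39352027])}
top {'vfov': 45.51461939079797, 'cx': 317.6757242223794, 'cy': 201.65925597514945, 'dist_coeffs': array([-0.07213001,  0.        ,  0.        ,  0.        ,  0.        ]), 'eye': array([0.40848605, 0.08186382, 1.03469271]), 'attitude': array([-0.69772906,  0.71414466, -0.03857721,  0.04102871])}
0.1 [ 9.90982332e-01  1.33989785e-01 -1.03651934e-04 -8.62773742e-04]
```

View pics/top0.png

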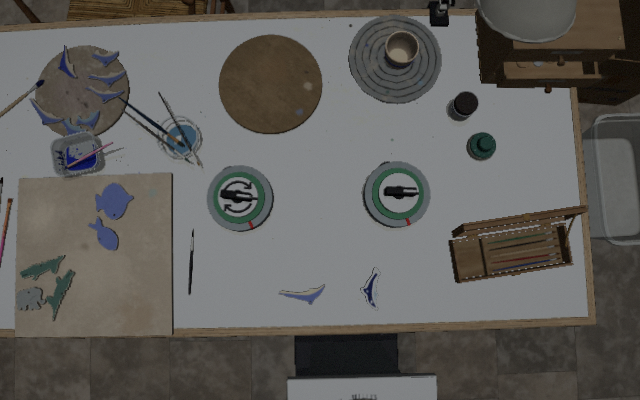

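View pics/scene0.png

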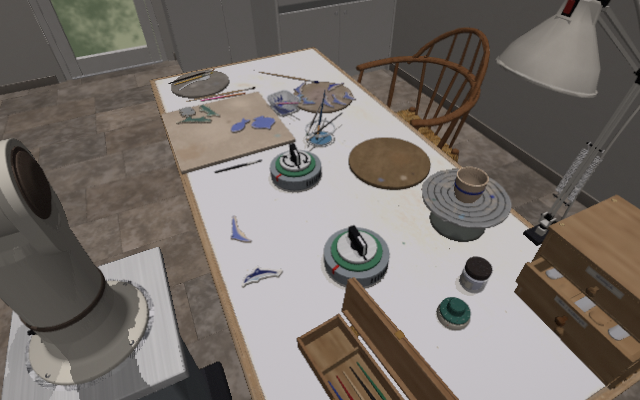

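The top view shows the arrowed knob at about (240,197) on the left, and the plain one at about (400,192). I'll enlarge both.

```bash
cat > h.py <<'E'
import numpy as np,cv2
from scipy.spatial.transform import Rotation as R
from bench import manip,effector,viewer
def ray2z(n,px,z,c=None):
    c=c or viewer.get_calibration(n); f=200/np.tan(np.radians(c['vfov'])/2)
    K=np.array([[f,0,c['cx']],[0,f,c['cy']],[0,0,1.]])
    u=cv2.undistortPoints(np.float64(px).reshape(-1,1,2),K,c['dist_coeffs'])[:,0]
    d=R.from_quat(c['attitude']).apply(np.c_[u,np.ones(len(u))])
    return c['eye']+d*((np.broadcast_to(z,len(u))-c['eye'][2])/d[:,2])[:,None]
E
python3 - <<'E'
import cv2,numpy as np
im=cv2.imread("pics/top0.png")
a=[cv2.resize(im[155:240,x:x+85],(400,400)if 0 else None,fx=4.7,fy=4.7,interpolation=cv2.INTER_CUBIC) for x in(198,355)]
cv2.imwrite("pics/crop.png",np.hstack(a)); print(a[0].shape)
E
```

```text
(400, 400, 3)
```

View pics/crop.png

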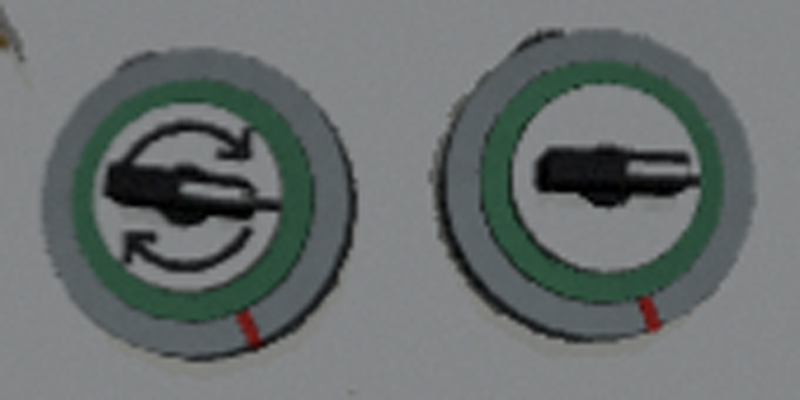

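Run:
```python
from h import *
s=lambda p:[198+p[0]/4.7-.4,155+p[1]/4.7-.4]
pts={'collar c':((188,197),.058),'collar l':((93,197),.058),'collar r':((283,197),.058),'rim c':((200,203),.04),'rim l':((42,203),.04),'rim r':((355,203),.04),'barL':((107,182),.09),'barR':((255,199),.09),'red1':((243,313),.04),'red2':((255,344),.04),'plain c':((607,177),.058)}
P={}
for k,(p,z) in pts.items():
    if k=='plain c': p=(p[0]-400,p[1]); o=[355+p[0]/4.7-.4,155+p[1]/4.7-.4]
    else:o=s(p)
    P[k]=ray2z('top',[o],z)[0]; print(k,P[k].round(4))
c=(P['collar c']+P['rim c'])/2
d=P['barR']-P['barL'];print('barlen',np.linalg.norm(d),'mid',(P['barR']+P['barL'])/2,'az',np.arctan2(d[1],d[0]))
for k in('red1','red2'):
    e=P[k]-c;print('red az',np.arctan2(e[1],e[0]),np.hypot(*e[:2]))
```

```text
collar c [0.5336 0.2495 0.058 ]
collar l [0.5346 0.2916 0.058 ]
collar r [0.5326 0.2075 0.058 ]
rim c [0.5331 0.2471 0.04  ]
rim l [0.5348 0.3185 0.04  ]
rim r [0.5314 0.1775 0.04  ]
barL [0.5368 0.2787 0.09  ]
barR [0.528  0.2153 0.09  ]
red1 [0.4832 0.2282 0.04  ]
red2 [0.4693 0.2229 0.04  ]
plain c [ 0.5346 -0.0839  0.058 ]
barlen 0.06397250630949666 mid [0.53238471 0.24700699 0.09      ] az -1.7091436067024686
red az -2.759341222428242 0.054012131690233896
red az -2.7641388617214777 0.06890827391841617
```

The left grinder has the arrows, with its axis at about (0.533, 0.248). Its white end points along −1.71 rad and the red line is at −2.76, so it needs about 1.05 rad clockwise. The measured collar (84 mm), rim (141 mm) and bar (64 mm) match the sizes given.

```bash
cat >> h.py <<'E'
C=np.array([.533,.248]); A0=-1.709; A1=-2.762
def ori(az): # tool x along az, z down
    x=np.array([np.cos(az),np.sin(az),0]);z=np.array([0,0,-1.])
    return R.from_matrix(np.c_[x,np.cross(z,x),z]).as_quat()
E
python3 - <<'E'
from h import *
for fl in(0,np.pi):
  for a in np.linspace(A0,A1-.1,4):
    for z in(.066,):
      q=manip.solve_ik([*C,z],ori(a+fl)); print(fl,round(a,2),None if q is None else np.round(q,2))
E
```

```text
0 -1.71 [ 0.37  1.05 -1.31  1.81  1.1   1.23  1.72]
0 -2.09 [ 0.37  1.05 -1.31  1.81  1.1   1.23  1.33]
0 -2.48 [ 0.37  1.05 -1.31  1.81  1.1   1.23  0.95]
0 -2.86 [ 0.37  1.05 -1.31  1.81  1.1   1.23  0.57]
3.141592653589793 -1.71 [ 0.37  1.05 -1.31  1.81  1.1   1.23 -1.42]
3.141592653589793 -2.09 [ 0.14  0.73 -0.85  1.82  0.69  0.92 -1.55]
3.141592653589793 -2.48 [ 0.12  0.72 -0.81  1.82  0.65  0.9  -1.91]
3.141592653589793 -2.86 [ 0.08  0.69 -0.76  1.82  0.61  0.88 -2.26]
```

Run:
```python
from h import *
p=manip.current_tool_pos(); manip.servo_line([p[0],p[1],.3],vel=.2)
manip.move_pose([*C,.24],ori(A0))
print(manip.current_clock(),manip.current_q().round(2) if hasattr(manip.current_q(),'round') else manip.current_q(),manip.current_tool_pos(),manip.current_force())
c=viewer.get_calibration('wrist');print(c)
cv2.imwrite("pics/w1.png",viewer.get_image('wrist')[:,:,::-1])
```

```text
3.925 [ 0.39  0.7  -1.3   1.68  0.7   1.31  1.96] [0.53351596 0.24709402 0.23983726] [0.11555386 0.23546014 0.72505881]
{'vfov': 61.9642813254843, 'cx': 322.1585468760481, 'cy': 200.99068774807142, 'dist_coeffs': array([0.01739472, 0.        , 0.        , 0.        , 0.        ]), 'eye': array([0.52510288, 0.18311426, 0.39790889]), 'attitude': array([0.06916261, 0.98993246, 0.12323106, 0.00802307])}
```

View pics/w1.png

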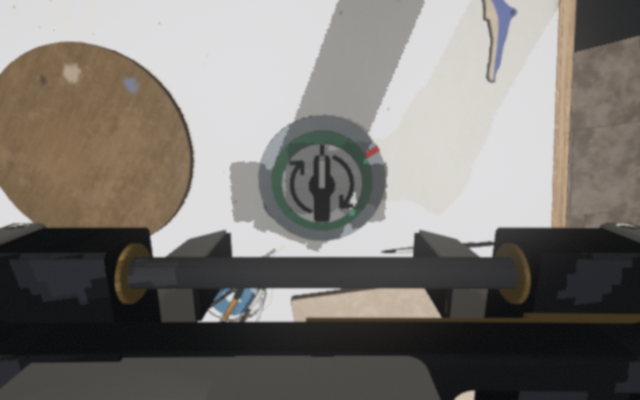

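The wrist view confirms the engraved arrows. The bar runs upright from (322,155) to (321,221), the collar centre is at about (321,184), and the red line is at (371,153). I'll cross-check these, then descend if they agree.

Run:
```python
from h import *
c=viewer.get_calibration('wrist')
P=ray2z('wrist',[[321.5,184],[322,155],[321,221],[365,157],[377,150]],[.058,.09,.09,.04,.04],c)
d=P[1]-P[2];e=P[3:,:2]-P[0,:2]
print(P.round(4),np.linalg.norm(d),np.arctan2(d[1],d[0]),np.arctan2(e[:,1],e[:,0]))
if np.hypot(*(P[0,:2]-C))>.004 or abs(np.arctan2(d[1],d[0])-A0)>.08: raise SystemExit('differs')
manip.servo_line([*C,.066],ori(A0),vel=.1)
print(manip.current_clock(),manip.current_tool_pos(),manip.current_force())
effector.close(f_grip=25)
print(manip.current_clock(),manip.current_finger_gap(),manip.current_gripper_force(),manip.current_force(),manip.current_wrist_torque(),np.round(manip.current_q(),3))
```

```text
[[0.5347 0.2502 0.058 ]
 [0.5296 0.2171 0.09  ]
 [0.5394 0.28   0.09  ]
 [0.485  0.2311 0.04  ]
 [0.4715 0.2255 0.04  ]] 0.0636851732861424 -1.7253159872039887 [-2.77433854 -2.76823988]
5.8667 [0.5333513  0.24819581 0.06655226] [0.21783658 0.26726024 0.60782619]
7.025 0.015760124014016365 24.980151057243347 [ 4.34117205  0.87549541 -2.27330015] [ 0.23604949 -1.00159536 -0.0787053 ] [ 0.286  0.882 -1.103  1.81   0.912  1.059  1.826]
```

The gap is 15.8 mm, so the bar is held. I'll turn it with joint 7 only.

Run:
```python
from h import *
q=np.array(manip.current_q())
for k in range(1,5):
    t=q.copy(); t[6]-=1.05*k/4; manip.movej(t)
    x=R.from_quat(manip.current_tcp_rot()).as_matrix()[:,0]
    print(manip.current_clock(),np.arctan2(x[1],x[0]),np.round(manip.current_force(),1),np.round(manip.current_wrist_torque(),2),manip.current_finger_gap())
effector.open_jaws()
p=manip.current_tool_pos(); manip.servo_line([p[0],p[1],.24],vel=.12)
print(manip.current_clock(),manip.current_force(),viewer.get_calibration('wrist'))
w=viewer.get_image('wrist')
cv2.imwrite("pics/w2.png",w[:,:,::-1])
```

```text
7.3833 -1.9687111377492348 [-0.1 -0.   1.8] [ 0.06  0.01 -0.12] 0.015957668495859757
7.7417 -2.231280522623712 [-1.4 -0.6  5.4] [ 0.05  0.34 -0.15] 0.015799148483449668
8.1 -2.4934724155792263 [-2.2 -0.6  7.3] [ 0.05  0.62 -0.11] 0.01633341418770769
8.4583 -2.755580857244488 [-3.2  0.1  7.7] [ 0.01  0.73 -0.1 ] 0.015635141460143824
11.325 [ 0.58006793 -0.28565364  0.48924379] {'vfov': 61.9642813254843, 'cx': 322.1585468760481, 'cy': 200.99068774807142, 'dist_coeffs': array([0.01739472, 0.        , 0.        , 0.        , 0.        ]), 'eye': array([0.47356804, 0.22406169, 0.39717374]), 'attitude': array([0.55552554, 0.82228499, 0.10227971, 0.06912042])}
```

View pics/w2.png

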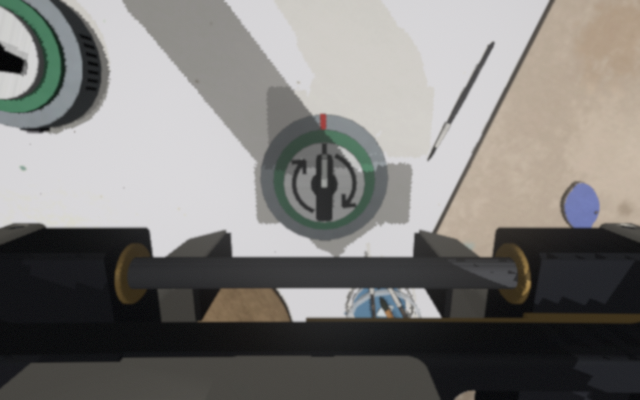

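The white line at (323,160) now points straight at the red line at (323,121), and the gripper is clear of the knob.

```bash
python3 -c "
from h import *
print(manip.hand_in())"
```

```text
the job is handed in; nothing more can be done
None
```

I turned the arrowed knob about 1.05 rad clockwise; its white line points at the red release line in the last picture. I released it and handed the job in with the arm clear and the plain knob untouched; no verdict came back.

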